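Spread rinsed crowns in the light-curing unit and shut it

ROBOT

A 6-joint arm with a two-finger parallel gripper is mounted at the origin on a cart in front of the work surface, level with it; the furniture and walls round the work are solid. World frame = base frame: x ahead of the robot, y to its left, z up, the work surface at z = 0. Lengths are in m, angles in rad, forces in N, time in s.
With the tool pointing down it reaches from about 0.375 to 0.975 m from the base axis. Payload 3.8 kg.
Tool frame: the origin (TCP) lies midway between the tips of the shut fingers; the grasp point (between the pads) lies 19 mm behind it; z points along the fingers, y is the line along which they close (so a half turn about z gives the same grasp; the last joint's range is limited). The gripper opens to 85 mm and grips with 20 to 120 N. Pads are 22 mm wide; open, the fingers measure 114 mm over their backs; the gripper's body (76 mm by 85 mm) begins 54 mm behind the grasp point. The pads swing forward as they close: fully open they stand 13 mm farther back than shut.
Start: joints at [-1.193, 0.264, 1.604, -0, 1.274, -0.037], TCP at [0.272, -0.618, 0.231] pointing down, gripper open.
Joint ranges: [-2.63, 2.63], [-0.94, 2.18], [0.31, 2.57], [-1.31, 4.45], [0, 2.66], [-2.55, 2.55]. Speed limits (rad/s): [2.57, 2.57, 3.14, 3.14, 3.14, 3.14].

INTERFACE

Orientations are given as a 3x3 rotation matrix whose columns are the frame's x, y, z axes.
In Python, from rig import read_state, snapshot, camera_model, hand_in, search_frame gives the robot as it stands.
- The arm moves only by the tool jog_arm, never from a script. Its argument "moves" is one flat list of numbers, 7 for each row, row after row: the shift along the tool's x, y, z in m, then the turn, a rotation vector about the tool's x, y, z in rad, then the opening, from 0 (shut) to 1 (fully open). In form: [dx, dy, dz, wx, wy, wz, claw, dx, dy, dz, wx, wy, wz, claw, ...]. A call has 1 to 20 rows; each row is the pose to reach, as a shift and turn from the pose commanded when the call began, along the tool's axes at that moment; what a row does not reach only later rows make up. A row lasts 1/10 s, in which the tool goes at most 50 mm and 8.59 degrees, less where a joint would pass 70% of its speed; a pose out of reach is approached as far as the arm can. A call with a gripper value outside its range is refused whole. The fingers move at their own pace and stop on an object; the grip force is fixed at half the most. Time passes only in rows, so rows that repeat a pose let the fingers close. It gives the time, the measured TCP pose, the force, the opening and the grip force at its end, in the units of the state.
- read_state(): the state, without advancing time (a new reading comes with each control period).
- snapshot(name): name is "side" or "top" or "wrist"; returns the picture (420x560x3 uint8, red, green, blue); there is no depth.
- camera_model(name): a dict with "mtx" (3x3 intrinsics, pixels), "k1" (the pictures are not rectified: a ray, as slopes to the right and down, at radius r is drawn at 1 + k1 r^2 times it, then the intrinsics apply), "eye" and "attitude" of the camera in the world; the wrist camera has in their place "hand_eye" (4x4, takes a point from camera to tool coordinates, whose origin is the TCP and whose axes are the flange's). Camera axes: x right, y down, z forward; pixel columns grow to the right and rows downward; lengths in m; the calibration is good to about 2 mm. A picture is of the moment at which its call begins: read the wrist's pose just before it. camera_model takes no time and is no camera call.
- hand_in(): hands the job in; it is judged then, once.
Trained networks look in the newest picture that a camera, given by its name, has taken for a name from the list of things; names that differ only in an ending like _2 or _b are one class to them, and where a whole thing is asked for, a point or a joint stands for the part that bears it (a point fixed in the world has none). Each returns a list of dicts, best first, with "conf" (0 to 1); they miss things now and then, are a little off and sometimes report something else, mostly with a low value. They report only what shows in the picture. A call takes as long as a camera call.
- search_frame(target, camera): "centre" ([column, row] in pixels, amid what is visible of it).
The state is a dict: "time": time; "q": joint angles; "qvel": joint speeds; "joint_efforts": joint torques, N m; "tcp_pos": TCP position; "tool_rot": TCP orientation; "force": force on the tool from outside, world axes, zero at the start; "ft_torque": the same for the moment, N m; "grip_width": opening from 0.0 (shut) to 1.0 (fully open); "grasp_force": force on a finger pad.
Only numpy, scipy, OpenCV 4.12 (cv2) and the standard library are available. Lean on these libraries where they do the work, as an engineer would, in place of code of your own. Each camera call takes 0.05 s, during which the arm holds its last target. There are 200 camera calls.

TASK

Take the scoop by its handle and, from low above the open light-curing unit, shake the eight crowns out of it gently and evenly over the glass floor, so that each of the four panes has at least one crown with its middle over the glass and none lies on top of another. Lay the empty scoop down again on the bench, right way up, then push the unit's lid shut until its catch snaps home. Leave the cast, the jar and the bowl where they stand.

Things in the scene. Friction and masses are not known exactly. Their poses are not given: they have to be found in the camera images.
- unit: light-curing unit: white case fixed to the bench, 196 (x) x 236 (y) x 64 mm high, lid apart. Origin under its middle at bench height, x to its back (hinge side), y to its left, z up. Its open chamber, 156 (x) x 196 (y) mm, centred, has 20 mm walls up to z 64 and a flat floor at z 26 mm: four dark glass panes (2 x 2, each 72 x 92 mm) parted by flush 12 mm metal strips along the middle lines
- pane_front_left (a point): middle of the front left pane (near the front panel, left as seen from the front, x -39 y +49 mm from the floor's middle), on its surface; axes as those of the unit
- pane_front_right (a point): middle of the front right pane (x -39, y -49 mm)
- pane_back_left (a point): middle of the back left pane (x +39, y +49 mm)
- pane_back_right (a point): middle of the back right pane (x +39, y -49 mm)
- lid (a joint): angle of the unit's lid in rad: 0 is fully shut on the ball catch, it grows as the lid opens (start: about 1.6 to 1.8, leaning a little back). A stiff hinge holds it at any angle (push with about 3 to 6 N at the lip). Near 0.05 its striker meets the sprung ball in the front wall: some 8 N more at the lip push it past, and it snaps home
- lid_hinge (a point): middle of the lid's hinge axis, which runs along the unit's y at x +92, z 66 mm of the unit; the axes turn with the lid (lid shut: those of the unit). The lid is a white shell 236 mm wide (y), from x -190 to +6 and z +2 to +25 mm in these axes; its outer face is the plane z = +25 mm
- lid_lip (a point): middle of the top of the grey finger lip on the lid's free edge, x -203, z +20 mm from the hinge in the lid's axes; the lip is 96 mm wide (y), juts 24 mm from the lid's edge and is 10 mm thick
- scoop: steel rinsing scoop with black handle, 225 mm long, 0.14 kg. Origin under the middle of its pan, x towards its open throat, y to its left, z up. Pan: floor 2 mm thick, walls 26 mm high; inside 64 mm wide from x -54 to +10 mm, then tapering to the 42 mm wide open throat at x +55 mm (a flat strap crosses over the throat at z 26 mm)
- scoop_handle (a point): grip point in the scoop's handle, at x -100, z 43 mm of the scoop: the handle is a level flat-sided bar along the scoop's x from x -166 to -66 mm, 15 mm wide (y) and 22 mm tall (z 32 to 54 mm)
- scoop_throat (a point): middle of the floor's edge at the open throat, x +55, z 2 mm of the scoop
- crown1: crown 1 of eight alike, origin in its middle: tooth-coloured crown on its post, about 9 x 22 x 9 mm, long axis y, 12 g; it lies loose in the scoop's pan at the start
- crown2: crown 2 of eight alike, origin in its middle: tooth-coloured crown on its post, about 9 x 22 x 9 mm, long axis y, 12 g; it lies loose in the scoop's pan at the start
- crown3: crown 3 of eight alike, origin in its middle: tooth-coloured crown on its post, about 9 x 22 x 9 mm, long axis y, 12 g; it lies loose in the scoop's pan at the start
- crown4: crown 4 of eight alike, origin in its middle: tooth-coloured crown on its post, about 9 x 22 x 9 mm, long axis y, 12 g; it lies loose in the scoop's pan at the start
- crown5: crown 5 of eight alike, origin in its middle: tooth-coloured crown on its post, about 9 x 22 x 9 mm, long axis y, 12 g; it lies loose in the scoop's pan at the start
- crown6: crown 6 of eight alike, origin in its middle: tooth-coloured crown on its post, about 9 x 22 x 9 mm, long axis y, 12 g; it lies loose in the scoop's pan at the start
- crown7: crown 7 of eight alike, origin in its middle: tooth-coloured crown on its post, about 9 x 22 x 9 mm, long axis y, 12 g; it lies loose in the scoop's pan at the start
- crown8: crown 8 of eight alike, origin in its middle: tooth-coloured crown on its post, about 9 x 22 x 9 mm, long axis y, 12 g; it lies loose in the scoop's pan at the start
- cast: bystander: jaw cast on a pale base, 56 x 66 x 40 mm, origin under its middle
- jar: bystander: small round jar with a white lid, 48 mm across, 58 mm high, origin under its middle
- bowl: bystander: dark green mixing bowl, 120 mm across, 64 mm high, origin under its middle

How it is judged:
By the outcome, as a careful person would: the job done as asked, in the order asked, and still so for the second after the job is handed in, with the robot touching nothing.
It also fails if it takes over 67 s, if anything falls off the work surface, if the arm or the gripper's body presses on something with over 40 N, if the wrist force passes 120 N, or if a joint passes its speed limit or range.

## Working session

There is one attempt and no reset: what is moved stays moved. The work goes in short steps, Python scripts to look and compute and a tool call to move; the robot and the scene stay as the last step left them, time stands still between calls to the robot, and variables do not carry over. Pictures are saved under pics/ and viewed, at most 10 in all, crops included, and the job is handed in when it is done.

Besides the shell and the picture viewer there is one more tool, called after ">>>" as name(argument=value, ...) on one line, values as JSON. jog_arm: Moves the arm, as the interface text tells. Its arguments: {"type":"object","properties":{"moves":{"type":"array"}},"required":["moves"]}

```bash
mkdir -p pics; ls
cat > h.py <<'E'
import numpy as np, cv2
from rig import *
def ray(cam,px,st=None):
    m=camera_model(cam); K=np.array(m["mtx"]);k=m["k1"]
    d=np.linalg.inv(K)@[px[0],px[1],1.]; d=d[:2]
    u=d.copy()
    for _ in range(20): u=d/(1+k*(u@u))
    v=np.array([*u,1.])
    if cam=="wrist":
        H=np.array(m["hand_eye"]);R=np.array(st["tool_rot"]);t=np.array(st["tcp_pos"])
        return R@H[:3,3]+t, R@(H[:3,:3]@v)
    return np.array(m["eye"]),np.array(m["attitude"])@v
def atz(cam,px,z,st=None):
    o,d=ray(cam,px,st); return o+d*(z-o[2])/d[2]
def proj(cam,P,st=None):
    m=camera_model(cam);P=np.array(P,float)
    if cam=="wrist":
        H=np.array(m["hand_eye"]);R=np.array(st["tool_rot"]);t=np.array(st["tcp_pos"])
        o=R@H[:3,3]+t;A=R@H[:3,:3]
    else: o=np.array(m["eye"]);A=np.array(m["attitude"])
    c=A.T@(P-o);u=c[:2]/c[2];u=u*(1+m["k1"]*(u@u))
    return (np.array(m["mtx"])@[*u,1])[:2]
def save(n,im): cv2.imwrite("pics/"+n+".png",im[:,:,::-1])
E
python3 - <<'E'
from h import *
ims=[]
for c in("top","side"):
    im=snapshot(c);ims.append(im)
    m=camera_model(c);print(c,np.round(m["eye"],3),np.round(m["attitude"],3).tolist(),np.round(m["mtx"],1).tolist(),m["k1"])
    save(c+"0",cv2.resize(im,(800,600)))
    for t in["unit","lid_lip","scoop","scoop_handle","scoop_throat","lid_hinge","cast","jar","bowl","pane_front_left"]:
        r=search_frame(t,c)
        print(t,[(np.round(x["centre"],1).tolist(),round(x["conf"],2)) for x in r[:2]])
s=read_state();print(s["time"],np.round(s["tool_rot"],3).tolist(),s["grip_width"])
print(camera_model("wrist"))
E
```

```text
pics
top [0.46  0.069 1.115] [[0.012, -0.997, 0.082], [-1.0, -0.012, -0.002], [0.003, -0.082, -0.997]] [[386.3, 0.0, 280.2], [0.0, 386.3, 210.1], [0.0, 0.0, 1.0]] -0.004531496936654298
unit [([296.6, 201.7], 0.97), ([362.7, 169.1], 0.63)]
lid_lip [([301.7, 167.7], 0.7)]
scoop [([195.6, 243.4], 0.8), ([300.4, 202.8], 0.44)]
scoop_handle [([199.7, 246.0], 0.69)]
scoop_throat [([199.9, 245.7], 0.77)]
lid_hinge [([303.4, 167.2], 0.79)]
cast [([397.6, 200.8], 0.96)]
jar [([364.8, 170.9], 0.6)]
bowl [([172.7, 159.6], 0.66)]
pane_front_left [([300.7, 202.2], 0.96)]
side [0.41  0.866 0.454] [[-0.991, -0.048, 0.127], [-0.136, 0.389, -0.911], [-0.006, -0.92, -0.392]] [[394.5, 0.0, 272.8], [0.0, 394.5, 202.4], [0.0, 0.0, 1.0]] -0.0629725362124928
unit [([244.8, 210.2], 0.55), ([218.6, 173.0], 0.17)]
lid_lip [([218.0, 172.0], 0.77)]
scoop [([293.8, 299.2], 0.88)]
scoop_handle [([296.6, 297.8], 0.76), ([246.5, 211.7], 0.48)]
scoop_throat [([293.9, 298.7], 0.71)]
lid_hinge [([220.8, 173.4], 0.69), ([295.0, 298.3], 0.28)]
cast [([265.5, 187.6], 0.76)]
jar []
bowl [([142.5, 301.2], 0.65)]
pane_front_left [([244.0, 212.7], 0.87)]
1.1 [[0.915, 0.403, 0.0], [0.403, -0.915, -0.0], [0.0, 0.0, -1.0]] 1.0022666975105365
{'mtx': array([[326.57106636,   0.        , 275.72030236],
       [  0.        , 326.57106636, 205.86434399],
       [  0.        ,   0.        ,   1.        ]]), 'k1': -0.052760692158348256, 'hand_eye': array([[ 5.79642436e-04, -9.64766378e-01, -2.63107394e-01,
         6.60174429e-02],
       [ 9.99999778e-01,  4.72963070e-04,  4.68795037e-04,
        -3.76348827e-04],
       [-3.27837609e-04, -2.63107607e-01,  9.64766438e-01,
        -1.41740905e-01],
       [ 0.00000000e+00,  0.00000000e+00,  0.00000000e+00,
         1.00000000e+00]])}
```

View pics/top0.png

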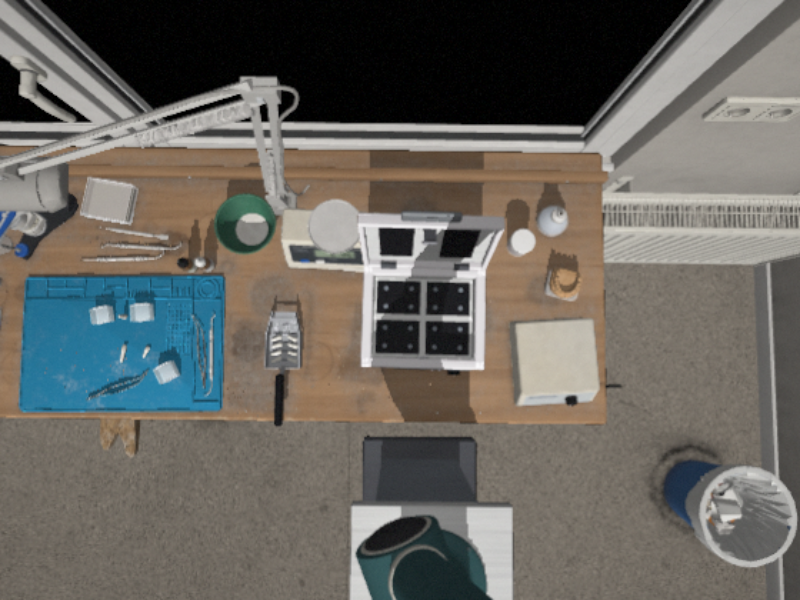

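View pics/side0.png

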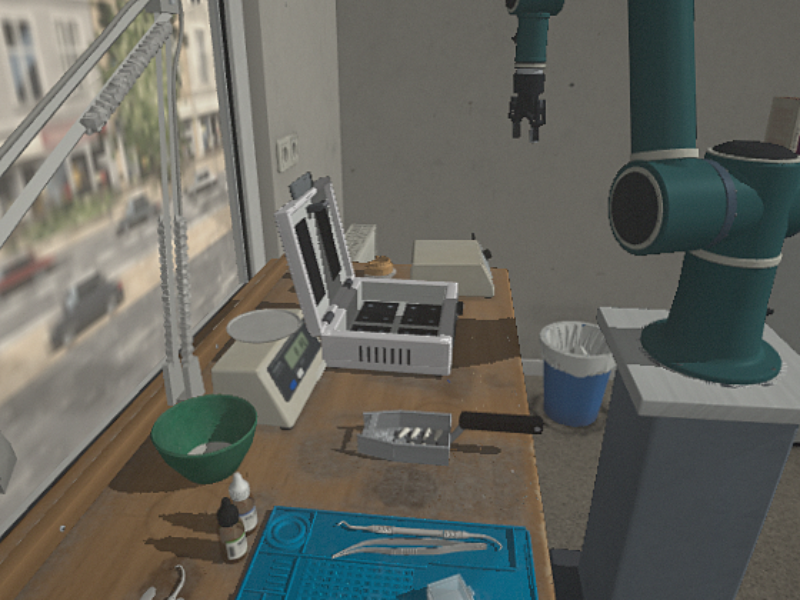

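The top view shows the open unit near (423,300), with its lid leaning back. The scoop lies left of it: handle along (279,375–424), throat at about (285,300), pointing away from the robot. The bowl, scale and lamp stand behind the scoop. I'll enlarge this area to measure it.

Run:
```python
from h import *
im=cv2.imread("pics/top0.png") 
im=snapshot("top"); np.save("top.npy",im)
c=im[140:305,175:365]
save("crop1",cv2.resize(c,None,fx=4.2,fy=3.6,interpolation=cv2.INTER_CUBIC) if 0 else cv2.resize(c,None,fx=3.6,fy=3.6,interpolation=cv2.INTER_CUBIC))
```

```text
(no output)
```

View pics/crop1.png

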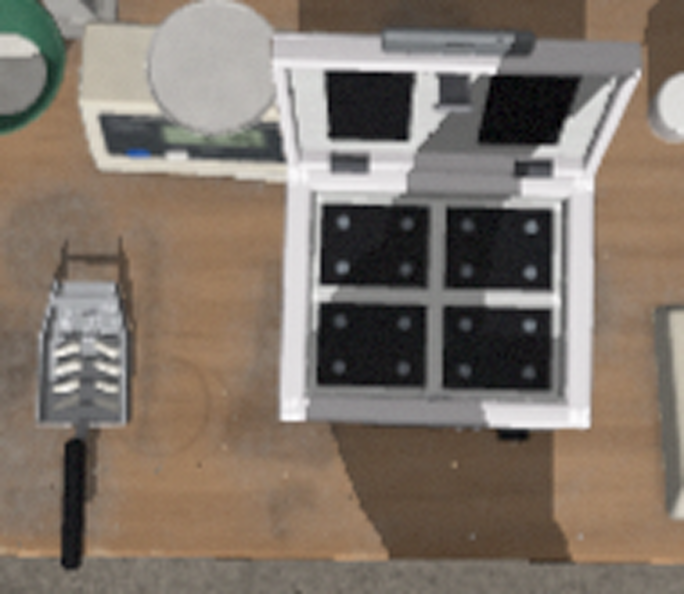

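Run:
```python
from h import *
f=lambda p:(175+(p[0]+.5)/3.6-.5,140+(p[1]+.5)/3.6-.5)
P=lambda p,z:np.round(atz("top",f(p),z)*1000,1)
for n,p,z in[("pane BL",(320,205),.026),("BR",(552,208),.026),("FR",(551,390),.026),("FL",(317,384),.026),("mid",(436,296),.026),
 ("case FL",(281,419),.064),("case FR",(591,427),.064),("handle rear",(71,567),.054),("handle front",(75,440),.054),("handle mid",(73,500),.054),
 ("pan rearL",(38,420),.026),("rearR",(130,424),.026),("throatL",(62,283),.026),("throatR",(115,283),.026),("lip L",(383,35),.28),("lip R",(530,35),.28)]:
    print(n,P(p,z))
for c,t,z in[("top","cast",.03),("top","jar",.058),("top","bowl",.05),("side","scoop_handle",.043)]:
    r=search_frame(t,c); print(t,r and np.round(atz(c,r[0]["centre"],z),3))
# scale pan & scale body
print("scale top",P((150,60),.1),P((270,120),.1),P((100,165),.03))
# side lid corners (800 px -> 560)
g=lambda p:((p[0]+.5)*.7-.5,(p[1]+.5)*.7-.5)
for p in[(279,210),(328,332)]: print("lidL edge",[np.round(v,3) for v in ray("side",g(p))])
```

```text
pane BL [587.8 114.9  26. ]
BR [587.7 -67.9  26. ]
FR [444.9 -67.3  26. ]
FL [447.4 115.1  26. ]
mid [517.2  23.   26. ]
case FL [421.4 140.2  64. ]
case FR [418.1 -92.6  64. ]
handle rear [308.7 296.7  54. ]
handle front [403.4 296.4  54. ]
handle mid [358.5 296.6  54. ]
pan rearL [417.  331.6  26. ]
rearR [414.8 260.   26. ]
throatL [523.9 316.2  26. ]
throatR [524.4 274.7  26. ]
lip L [662.9  67.4 280. ]
lip R [664.1 -22.3 280. ]
cast [ 0.667 -0.17   0.03 ]
jar [ 0.663 -0.169  0.058]
bowl [0.689 0.369 0.05 ]
scoop_handle [0.447 0.315 0.043]
scale top [685.7 239.3 100. ] [641.8 149.7 100. ] [617.  288.2  30. ]
lidL edge [array([0.41 , 0.866, 0.454]), array([ 0.33 , -0.939, -0.26 ])]
lidL edge [array([0.41 , 0.866, 0.454]), array([ 0.233, -0.867, -0.461])]
```

>>> jog_arm(moves=[0.352,-0.356,0,0,0,0.2,1,0.352,-0.356,0,0,0,0.2,1,0.352,-0.356,0,0,0,0.2,1,0.352,-0.356,0,0,0,0.2,1,0.352,-0.356,0,0,0,0.2,1,0.352,-0.356,0,0,0,0.2,1,0.352,-0.356,0,0,0,0.2,1,0.352,-0.356,0,0,0,0.2,1,0.352,-0.356,0,0,0,0.2,1,0.47,-0.792,0.03,0,0,0.415,1,0.47,-0.792,0.03,0,0,0.415,1,0.47,-0.792,0.03,0,0,0.415,1,0.47,-0.792,0.03,0,0,0.415,1,0.47,-0.792,0.03,0,0,0.415,1,0.47,-0.792,0.03,0,0,0.415,1,0.47,-0.792,0.03,0,0,0.415,1,0.47,-0.792,0.03,0,0,0.415,1,0.47,-0.792,0.03,0,0,0.415,1,0.47,-0.792,0.03,0,0,0.415,1,0.47,-0.792,0.03,0,0,0.415,1])

```text
time: 3.35
tcp_pos: [0.3819, 0.3015, 0.2013]
tool_rot: [[1.0, 0.006, -0.0], [0.006, -1.0, 0.002], [-0.0, -0.002, -1.0]]
force: [-0.3, -0.5, -0.5]
grip_width: 1.0
grasp_force: 0.0
```

Run:
```python
from h import *
s=read_state();im=snapshot("wrist");save("w1",im)
print(s["time"],np.round(s["q"],3),np.round(s["tcp_pos"],4),np.round(s["tool_rot"],3).tolist())
for t in["scoop","scoop_handle","crown1"]:
    print(t,[(np.round(x["centre"],1).tolist(),round(x["conf"],2)) for x in search_frame(t,"wrist")[:9]])
```

```text
3.35 [ 6.160e-01 -7.600e-02  2.031e+00  2.000e-03  1.186e+00  2.180e+00] [0.3819 0.3015 0.2013] [[1.0, 0.006, -0.0], [0.006, -1.0, 0.002], [-0.0, -0.002, -1.0]]
scoop [([280.9, 98.3], 0.83)]
scoop_handle [([279.3, 103.0], 0.72), ([499.1, 79.9], 0.66)]
crown1 [([297.6, 86.9], 0.69), ([269.1, 119.4], 0.55), ([501.6, 78.5], 0.55), ([294.6, 133.8], 0.44), ([264.5, 104.3], 0.42), ([296.7, 102.7], 0.42)]
```

View pics/w1.png

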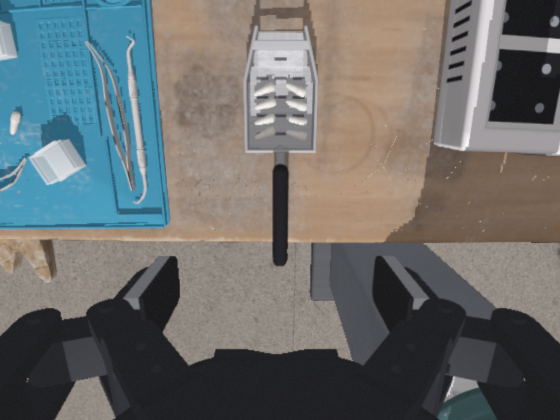

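The scoop is centred at about col 280 with its handle on rows 165–265. The eight crowns lie in two columns of four.

Run:
```python
from h import *
s=read_state()
for p,z in[((280,165),.054),((281,215),.054),((280,266),.05),((246,152),.026),((315,152),.026),((253,31),.026),((310,31),.026)]:
    print(p,np.round(atz("wrist",p,z,s)*1000,1))
```

```text
(280, 165) [407.7 291.8  54. ]
(281, 215) [361.3 290.7  54. ]
(280, 266) [307.9 291.4  50. ]
(246, 152) [416.3 324.2  26. ]
(315, 152) [416.3 257.7  26. ]
(253, 31) [523.8 315.8  26. ]
(310, 31) [523.8 265.1  26. ]
```

>>> jog_arm(moves=[0,0,0.05,0,0,0,1,0,0,0.1,0,0,0,1,0,0,0.1,0,0,0,1,0,0,0.1,0,0,0,1])

```text
time: 3.95
tcp_pos: [0.3828, 0.2948, 0.1012]
tool_rot: [[1.0, -0.002, -0.002], [-0.002, -1.0, -0.002], [-0.002, 0.002, -1.0]]
force: [-0.1, -0.4, 0.7]
grip_width: 0.999
grasp_force: 0.0
```

Run:
```python
from h import *
s=read_state();im=snapshot("wrist");np.save("w2.npy",im)
print(s["time"],np.round(s["q"],3),np.round(s["qvel"],3),np.round(s["tcp_pos"],4),np.round(s["tool_rot"],3).tolist())
# black handle columns in rows
g=im.astype(int).sum(2)
for r in range(100,300,20):
    c=np.where(g[r,220:340]<110)[0]+220
    if len(c): print(r,c.min(),c.max(),np.round(atz("wrist",((c.min()+c.max())/2,r),.054,s),4))
```

```text
3.95 [ 0.605  0.025  2.133 -0.     0.986  2.178] [ 0.008 -0.032 -0.066  0.002 -0.009 -0.   ] [0.3828 0.2948 0.1012] [[1.0, -0.002, -0.002], [-0.002, -1.0, -0.002], [-0.002, 0.002, -1.0]]
200 260 281 [0.4007 0.2978 0.054 ]
220 260 281 [0.3882 0.2978 0.054 ]
240 260 280 [0.3752 0.2982 0.054 ]
260 261 280 [0.3618 0.298  0.054 ]
280 262 280 [0.3478 0.2978 0.054 ]
```

>>> jog_arm(moves=[0,-0.0025,0.04,0,0,0,1,0,-0.0025,0.076,0,0,0,1,0,-0.0025,0.076,0,0,0,1,0,-0.0025,0.076,0,0,0,0,0,-0.0025,0.076,0,0,0,0,0,-0.0025,0.076,0,0,0,0,0,-0.0025,0.076,0,0,0,0,0,-0.0025,0.076,0,0,0,0,0,-0.0025,0.076,0,0,0,0,0,-0.0025,0.076,0,0,0,0,0,-0.0025,0.076,0,0,0,0,0,-0.0025,0.076,0,0,0,0])

```text
time: 5.2
tcp_pos: [0.3838, 0.2994, 0.0266]
tool_rot: [[1.0, -0.0, 0.001], [-0.0, -1.0, 0.001], [0.001, -0.001, -1.0]]
force: [-1.1, -1.7, 7.5]
grip_width: 0.166
grasp_force: 59.4
```

>>> jog_arm(moves=[0,0,-0.005,0,0,0,0,0,0,-0.02,0,0,0,0,0,0,-0.045,0,0,0,0,0,0,-0.07,0,0,0,0,0,0,-0.095,0,0,0,0,0,0,-0.12,0,0,0,0,0,0,-0.14,0,0,0,0,0,0,-0.14,0,0,0,0])

```text
time: 6.0
tcp_pos: [0.3845, 0.3002, 0.1682]
tool_rot: [[1.0, -0.0, 0.004], [-0.0, -1.0, 0.003], [0.004, -0.003, -1.0]]
force: [1.5, 0.4, -2.4]
grip_width: 0.161
grasp_force: 58.7
```

Run:
```python
from h import *
s=read_state();im=snapshot("wrist");save("w3",im)
print(s["time"],np.round(s["q"],3),np.round(s["tcp_pos"],4),np.round(s["force"],2),np.round(s["ft_torque"],2))
```

```text
6.0 [ 0.612 -0.047  2.067  0.     1.116  2.183] [0.3845 0.3002 0.1682] [ 1.51  0.42 -2.38] [ 0.01  0.11 -0.05]
```

View pics/w3.png

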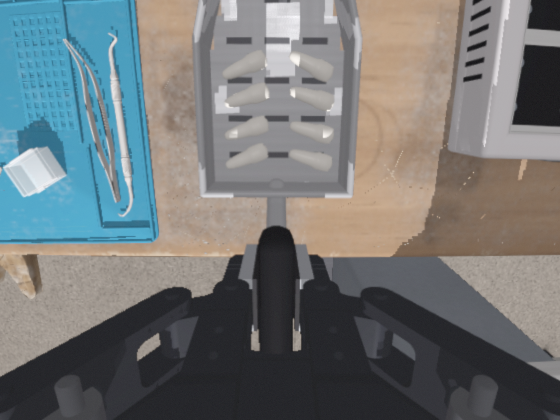

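The eight crowns are still in four neat pairs, and the wrist camera sees nearly the whole pan. Next I carry the scoop over the back left pane and tilt it a little.

>>> jog_arm(moves=[0,0.005,0,0,0,0,0,0.002,0.018,0,0,0,0,0,0.004,0.035,0,0,0,0,0,0.006,0.055,0,0,0,0,0,0.008,0.08,0,0,0,0,0,0.01,0.105,0,0,0,0,0,0.012,0.13,0,0,0,0,0,0.014,0.155,0,0,0,0,0,0.016,0.178,0,0,0,0,0,0.017,0.198,0,0,0,0,0,0.017,0.213,0,0,0,0,0,0.017,0.222,0,0,0,0,0,0.017,0.227,0,0,0,0,0,0.017,0.228,0.006,0,-0.05,0,0,0.017,0.228,0.012,0,-0.1,0,0,0.017,0.228,0.018,0,-0.15,0,0,0.017,0.228,0.025,0,-0.2,0,0,0.017,0.228,0.033,0,-0.26,0,0,0.017,0.228,0.033,0,-0.26,0,0])

```text
time: 7.95
tcp_pos: [0.4, 0.0711, 0.1306]
tool_rot: [[0.966, 0.0, -0.26], [0.0, -1.0, -0.0], [-0.26, 0.0, -0.966]]
force: [0.1, 0.4, -3.8]
grip_width: 0.162
grasp_force: 58.7
```

```bash
cat >> h.py <<'E'
def pan(n):
    """state, wrist crowns as scoop-frame x,y (mm) from network + bright blobs; saves pic"""
    s=read_state();im=snapshot("wrist");np.save("last.npy",im);save(n,im)
    R=np.array(s["tool_rot"]);t=np.array(s["tcp_pos"])
    th=np.degrees(np.arctan2(R[2,0],-R[2,2]));
    print("t",s["time"],"tcp",np.round(t,4),"tilt",round(-th,1),"throat",np.round(t+R@[.142,0,.0246],4),"q",np.round(s["q"],2),"gf",round(s["grasp_force"],1))
    m=((im.min(2)>120)&(im[:,:,0].astype(int)-im[:,:,2]>12)).astype(np.uint8)
    m[200:]=0;m[:,:195]=0;m[:,365:]=0
    k,l,st,c=cv2.connectedComponentsWithStats(m)
    print("blobs",[(int(c[i][0]),int(c[i][1]),int(st[i,4])) for i in range(1,k) if st[i,4]>60])
    print("net",[(int(x["centre"][0]),int(x["centre"][1]),round(x["conf"],2)) for x in search_frame("crown1","wrist")])
E
python3 -c "
from h import *
pan('p1')"
```

```text
t 7.95 tcp [0.4    0.0711 0.1306] tilt 15.1 throat [0.5307 0.0711 0.0699] q [0.09 0.03 2.1  0.03 1.28 1.65] gf 58.7
blobs []
net [(251, 126, 0.97), (311, 157, 0.95), (316, 65, 0.88), (251, 154, 0.86), (313, 129, 0.64), (251, 94, 0.59)]
```

>>> jog_arm(moves=[0.0013,0,-0.006,0,-0.044,0,0,0.0026,0,-0.012,0,-0.087,0,0,0.0026,0,-0.012,0,-0.087,0,0,0.0026,0,-0.012,0,-0.087,0,0])

```text
time: 8.45
tcp_pos: [0.4056, 0.0711, 0.1435]
tool_rot: [[0.941, 0.0, -0.338], [0.0, -1.0, 0.0], [-0.338, -0.0, -0.941]]
force: [-0.5, -0.1, -3.4]
grip_width: 0.168
grasp_force: 58.8
```

```bash
python3 -c "
from h import *
pan('p2')
a=np.load('last.npy');print([a[r,c].tolist() for c,r in((251,126),(316,65),(311,157),(280,110),(225,180))])"
```

```text
t 8.45 tcp [0.4056 0.0711 0.1435] tilt 19.8 throat [0.5309 0.0711 0.0723] q [0.09 0.08 2.03 0.03 1.38 1.65] gf 58.8
blobs []
net [(247, 59, 0.88), (314, 97, 0.85), (317, 58, 0.81), (250, 95, 0.79), (245, 122, 0.78), (316, 125, 0.78), (245, 28, 0.77), (319, 26, 0.69), (276, 121, 0.52)]
[[179, 176, 171], [178, 175, 171], [108, 107, 111], [157, 157, 160], [147, 146, 149]]
```

>>> jog_arm(moves=[-0.002,0,0.021,0,0.15,0,0,-0.002,0,0.0288,0,0.2,0,0,-0.002,0,0.0288,0,0.2,0,0])

```text
time: 8.85
tcp_pos: [0.3896, 0.0708, 0.1152]
tool_rot: [[0.989, 0.0, -0.15], [0.0, -1.0, -0.0], [-0.15, 0.0, -0.989]]
force: [-0.1, -0.3, -2.2]
grip_width: 0.163
grasp_force: 58.7
```

```bash
sed -i 's/m=((im.min.*/m=((im.min(2)>165)).astype(np.uint8)/' h.py; python3 -c "
from h import *
pan('p3')
a=np.load('last.npy');b=snapshot('side');np.save('side1.npy',b)
save('c3',np.hstack([cv2.resize(a[:200,190:370],(450,500)),cv2.resize(b[180:260,220:340],(350,500))]))"
```

```text
t 8.85 tcp [0.3896 0.0708 0.1152] tilt 8.6 throat [0.5263 0.0708 0.0696] q [ 0.1  -0.06  2.2   0.02  1.16  1.67] gf 58.7
blobs [(228, 2, 88), (261, 21, 1478), (321, 6, 283), (360, 14, 237), (323, 59, 1584), (241, 74, 583), (353, 154, 1007), (195, 147, 74)]
net [(318, 40, 0.98), (322, 8, 0.78), (243, 39, 0.77), (317, 78, 0.67), (232, 1, 0.66), (240, 75, 0.62)]
```

View pics/c3.png

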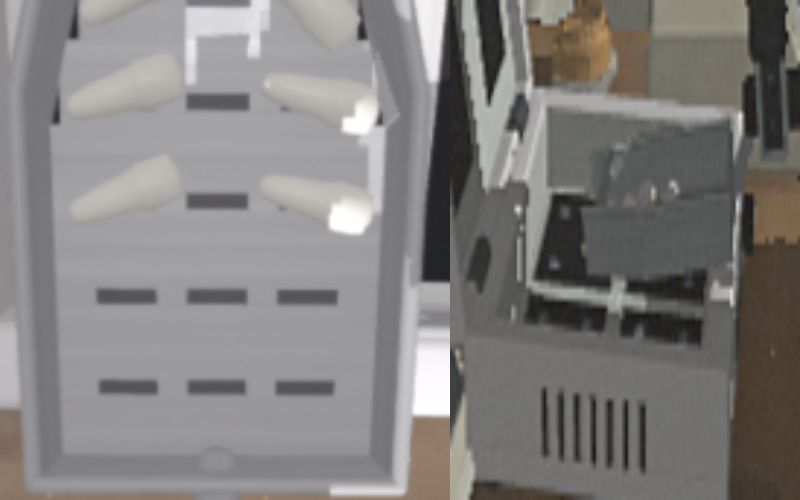

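```bash
python3 -c "
from h import *
t=snapshot('top');b=np.load('side1.npy')
save('c4',np.hstack([cv2.resize(t[180:260,240:350],(550,400),interpolation=cv2.INTER_CUBIC),cv2.resize(b[190:230,265:290],(250,400),interpolation=cv2.INTER_CUBIC)]))"
```

```text
(no output)
```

View pics/c4.png

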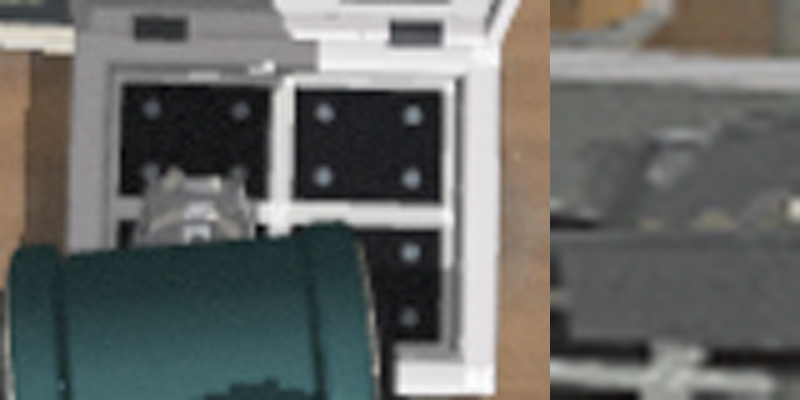

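Two crowns sit right at the throat's edge (about 175 and 228, row 182) over the back left pane. None has dropped yet. A short tilt pulse should drop that pair.

>>> jog_arm(moves=[0.0053,0,-0.021,0,-0.15,0,0,0.0077,0,-0.0277,0,-0.2,0,0,0.0032,0,-0.014,0,-0.1,0,0,0,0,0,0,0,0,0,0,0,0,0,0,0,0])

```text
time: 9.55
tcp_pos: [0.3904, 0.0707, 0.1151]
tool_rot: [[0.988, 0.0, -0.152], [-0.0, -1.0, -0.001], [-0.152, 0.001, -0.988]]
force: [-1.0, -0.4, -1.5]
grip_width: 0.161
grasp_force: 59.1
```

```bash
cat >> h.py <<'E'
def topfind(n):
    t=snapshot('top');np.save('t_'+n+'.npy',t)
    r=search_frame("crown1","top")
    print("top net",[(np.round(x["centre"],1).tolist(),(np.round(1000*(atz("top",x["centre"],.03)[:2]-[.517,.0235]))).tolist(),round(x["conf"],2)) for x in r])
    return t
E
python3 -c "
from h import *
pan('p4');topfind('4')"
```

```text
t 9.55 tcp [0.3904 0.0707 0.1151] tilt 8.7 throat [0.527  0.0707 0.0693] q [ 0.1  -0.06  2.19  0.02  1.16  1.67] gf 59.1
blobs [(279, 12, 771), (360, 14, 235), (332, 54, 1286), (353, 153, 1030), (195, 148, 76)]
net []
top net [([305.5, 187.6], [97.0, -27.0], 0.5)]
```

```bash
python3 -c "
from h import *
t=np.load('t_4.npy');a=np.load('last.npy')
save('c5',np.hstack([cv2.resize(t[180:260,240:350],(550,400),interpolation=cv2.INTER_CUBIC),cv2.resize(a[:200,190:370],(250,400))]))"
```

```text
(no output)
```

View pics/c5.png

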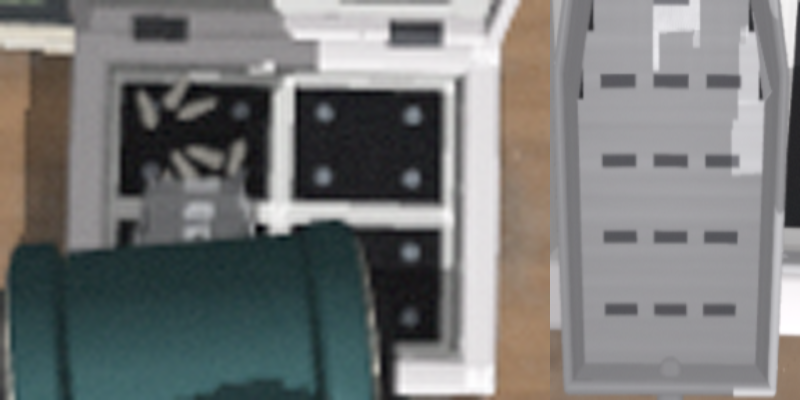

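The whole load went at once. Six crowns lie side by side in the back left pane, and the rest are hidden by the scoop. I'll lay the scoop down now, then redistribute the crowns with the gripper.

>>> jog_arm(moves=[-0.0076,0,-0.049,0,0.15,0,0,-0.007,-0.03,-0.051,0,0.152,0,0,0.0023,-0.08,-0.051,0,0.152,0,0,0.0023,-0.13,-0.051,0,0.152,0,0,0.0023,-0.165,-0.051,0,0.152,0,0,0.008,-0.17,-0.02,0,0.152,0,0,0.015,-0.17,0.03,0,0.152,0,0,0.021,-0.17,0.07,0,0.152,0,0,0.0225,-0.17,0.08,0,0.152,0,0,0.0225,-0.17,0.08,0,0.152,0,0])

```text
time: 10.75
tcp_pos: [0.4042, 0.2408, 0.0335]
tool_rot: [[1.0, -0.0, 0.002], [-0.0, -1.0, -0.002], [0.002, 0.002, -1.0]]
force: [0.0, 0.0, -1.7]
grip_width: 0.161
grasp_force: 59.1
```

>>> jog_arm(moves=[0,0,0.0065,0,0,0,0,0,0,0.0065,0,0,0,0,0,0,0.0065,0,0,0,0.6,0,0,0.0065,0,0,0,0.6,0,0,0.0065,0,0,0,0.6,0,0,0.0065,0,0,0,0.6,0,0,-0.04,0,0,0,0.6,0,0,-0.09,0,0,0,0.6,0,0,-0.12,0,0,0,0.5])

```text
time: 11.65
tcp_pos: [0.4052, 0.2418, 0.1582]
tool_rot: [[1.0, -0.0, 0.009], [-0.0, -1.0, 0.002], [0.009, -0.002, -1.0]]
force: [0.7, 0.8, -0.0]
grip_width: 0.499
grasp_force: 0.0
```

```bash
python3 -c "
from h import *
t=topfind('6')
save('c6',np.hstack([cv2.resize(t[180:260,250:340],(675,600),interpolation=cv2.INTER_CUBIC),cv2.resize(t[195:275,205:221],(120,600))]))
s=read_state();print(s['time'],s['grip_width'])"
```

```text
top net []
11.75 0.5022458326916556
```

View pics/c6.png

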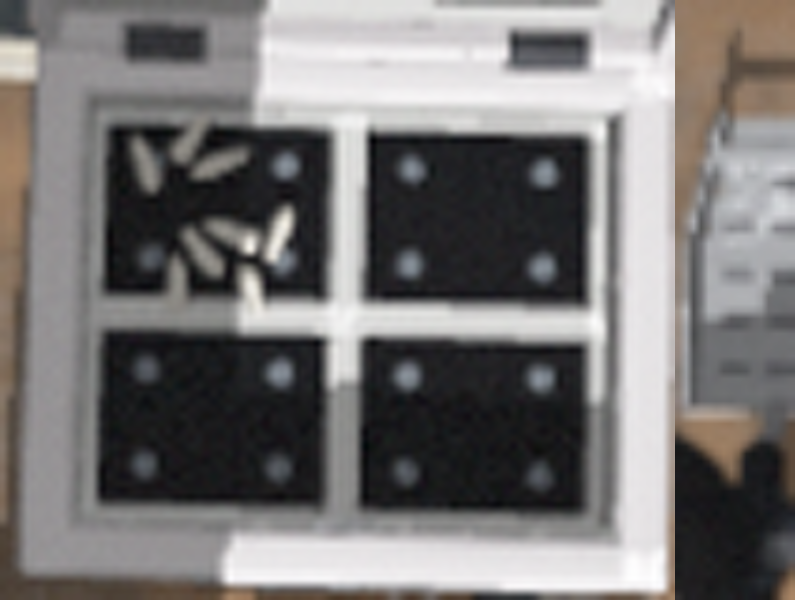

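All eight crowns lie flat in the back left pane, none stacked, and the scoop is empty. I'll go over the pane, measure the crowns with the wrist camera, and carry some to the other panes.

>>> jog_arm(moves=[0.03,0.05,0,0,0,0,0.3,0.06,0.1,0,0,0,0,0.3,0.09,0.15,0.005,0,0,0,0.3,0.095,0.172,0.005,0,0,0,0.3,0.095,0.172,0.005,0,0,0,0.3,0.095,0.172,0.005,0,0,0,0.3])

```text
time: 12.35
tcp_pos: [0.4982, 0.0679, 0.1487]
tool_rot: [[1.0, -0.003, 0.003], [-0.003, -1.0, 0.0], [0.003, -0.0, -1.0]]
force: [-0.5, 0.9, 0.0]
grip_width: 0.299
grasp_force: 0.0
```

```bash
cat >> h.py <<'E'
U=np.array([.517,.0235])
def crowns(n,zc=.0305,show=True):
    s=read_state();im=snapshot("wrist");np.save("w_%s.npy"%n,im);save(n,im)
    R=np.array(s["tool_rot"]);t=np.array(s["tcp_pos"]);yaw=np.arctan2(R[1,0],R[0,0])
    print("t",round(s["time"],2),"tcp",np.round(t,4),"yaw",round(yaw,3),"tilt",np.round(R[:2,2],4),"open",round(s["grip_width"],2))
    # rectify onto plane z=zc, unit frame 2 px/mm: cols = -y, rows = -x ; chamber +-80 x +-100
    xs=np.arange(82,-82,-.5);ys=np.arange(102,-102,-.5)
    X,Y=np.meshgrid(xs,ys,indexing="ij")
    P=np.stack([U[0]+X/1000,U[1]+Y/1000,np.full_like(X,zc)],-1).reshape(-1,3)
    m=camera_model("wrist");H=np.array(m["hand_eye"]);o=R@H[:3,3]+t;A=R@H[:3,:3]
    c=(P-o)@A;u=c[:,:2]/c[:,2:];u=u*(1+m["k1"]*(u**2).sum(1,keepdims=True));K=np.array(m["mtx"])
    mp=(u*[K[0,0],K[1,1]]+K[:2,2]).reshape(*X.shape,2).astype(np.float32)
    r=cv2.remap(im,mp[...,0],mp[...,1],cv2.INTER_CUBIC,borderValue=(0,0,0));save(n+"_r",r);np.save("r_%s.npy"%n,r)
    b=((r.min(2)>75)).astype(np.uint8)
    k,l,st,ce=cv2.connectedComponentsWithStats(b)
    for i in range(1,k):
        a=st[i,4]/4
        if not 60<a<900: continue
        (cx,cy),(w,h),ang=cv2.minAreaRect(np.argwhere(l==i)[:,::-1].astype(np.float32))
        q=np.argwhere(l==i)-[ce[i][1],ce[i][0]]; ev,V=np.linalg.eigh(q.T@q/len(q));ax=V[:,1]
        x,y=82-ce[i][1]/2,102-ce[i][0]/2
        ang=np.degrees(np.arctan2(-ax[1],-ax[0]))%180   # axis angle in world from +x to +y
        rgb=r[l==i].mean(0)
        print("u(%.0f,%.0f) w(%.4f,%.4f) area %.0f size %.0fx%.0f ax %.0f rgb"%(x,y,U[0]+x/1000,U[1]+y/1000,a,max(w,h)/2,min(w,h)/2,ang),rgb.astype(int))
E
python3 -c "
from h import *
crowns('k1')"
```

```text
t 12.35 tcp [0.4982 0.0679 0.1487] yaw -0.003 tilt [0.0028 0.0002] open 0.3
u(58,74) w(0.5749,0.0978) area 177 size 22x11 ax 20 rgb [134 131 129]
u(58,47) w(0.5754,0.0704) area 160 size 23x9 ax 111 rgb [183 179 176]
u(58,23) w(0.5751,0.0464) area 70 size 9x9 ax 54 rgb [133 137 145]
u(57,-24) w(0.5745,-0.0006) area 73 size 9x9 ax 110 rgb [130 134 142]
u(57,-73) w(0.5737,-0.0496) area 70 size 9x8 ax 90 rgb [130 135 142]
u(30,24) w(0.5468,0.0476) area 213 size 25x12 ax 174 rgb [169 168 167]
u(32,42) w(0.5487,0.0651) area 179 size 23x10 ax 69 rgb [181 177 173]
u(24,53) w(0.5407,0.0767) area 169 size 22x9 ax 39 rgb [185 181 177]
u(22,-24) w(0.5392,-0.0002) area 73 size 10x9 ax 47 rgb [129 133 140]
u(22,-73) w(0.5385,-0.0490) area 72 size 9x9 ax 104 rgb [129 133 141]
u(-18,24) w(0.4988,0.0475) area 72 size 9x9 ax 168 rgb [129 132 140]
u(-19,-23) w(0.4980,0.0005) area 72 size 9x9 ax 3 rgb [129 132 140]
u(-20,-72) w(0.4973,-0.0485) area 72 size 10x9 ax 18 rgb [128 132 139]
u(-67,79) w(0.4502,0.1026) area 315 size 36x11 ax 159 rgb [ 97  98 103]
u(-75,45) w(0.4424,0.0684) area 675 size 47x14 ax 90 rgb [127 125 126]
```

Run:
```python
from h import *
r=np.load('r_k1.npy')
g=r.astype(int)
# local raster around F, G, H: x 45..0, y 90..15 ; 2mm cells brightness
print("cols y:",[int(102-c/2) for c in range(30,190,4)])
for row in range(70,180,4):
    print(int(82-row/2),' '.join('%3d'%g[row:row+4,c:c+4].min(2).mean() for c in range(30,190,4)))
```

```text
cols y: [87, 85, 83, 81, 79, 77, 75, 73, 71, 69, 67, 65, 63, 61, 59, 57, 55, 53, 51, 49, 47, 45, 43, 41, 39, 37, 35, 33, 31, 29, 27, 25, 23, 21, 19, 17, 15, 13, 11, 9]
47  28  28  30  29  28  28  29  33  30  28  27  28  36  33  28  28  34  39  39  40  40  39  39  39  39  39  39  38  39  39  32  28  28  29  37  38  38  39  39  37
45  28  28  29  28  28  29  29  27  27  27  28  28  36  39  29  27  30  38  38  38  37  36  38  36  36  38  38  38  39  34  29  28  32  29  37  38  38  39  38  38
43  28  27  28  29  28  28  28  28  27  27  28  28  36  39  30  28  28  30  29  28  28  27  28  28  28  32  39  38  38  31  29  59 111  92  39  38  38  38  39  39
41  27  27  28  28  28  28  29  27  28  28  28  29  36  39  32  28  29  29  27  29  28  27  28  29  29  30  32  36  39  32  60 135 175 166  53  39  40  38  39  39
39  27  27  27  27  27  28  28  28  27  28  28  28  37  39  38  28  28  51  65  52  38  30  28  28  28  28  29  35  38  38 120 172 202 185  68  39  39  39  38  38
37  28  28  28  27  28  27  28  27  28  28  28  27  38  39  38  30  40 148 166 150 131 102  72  52  47  32  28  35  3
[... 2926 characters left out ...]
 211 205 204 204 204 204 205 204 204 204 204 204
-1 136 137 136 137 137 137 138 138 139 141 142 187 201 201 202 202 203 205 206 207 207 207 207 207 207 206 206 207 207 206 206 206 206 206 206 206 206 206 205 205
-3  46  48  50  50  50  50  51  54  58  59  62  87  95  95  96  97 102 107 111 114 115 116 116 117 117 121 123 126 127 127 128 128 128 131 136 140 143 145 145 146
-5  24  25  26  24  25  24  25  26  24  25  25  34  37  36  36  36  35  35  36  36  36  35  35  36  36  36  35  37  37  37  38  37  36  37  39  39  39  40  41  40
-7  25  25  26  26  24  24  25  25  24  25  25  33  37  36  36  36  36  36  36  36  36  37  37  36  37  36  36  35  35  35  36  36  35  36  36  36  35  36  35  35
```

>>> jog_arm(moves=[0.03,0.011,0.03,-0.011,0.07,0.11,0.2,0.0608,0.0222,0.06,-0.022,0.14,0.22,0.2,0.0608,0.0222,0.075,-0.033,0.2,0.33,0.2,0.0608,0.0222,0.08,-0.033,0.2,0.33,0.2,0.0608,0.0222,0.08,-0.033,0.2,0.33,0.2])

```text
time: 12.9
tcp_pos: [0.558, 0.0483, 0.0689]
tool_rot: [[0.928, -0.32, 0.191], [-0.314, -0.947, -0.064], [0.201, -0.001, -0.98]]
force: [-0.4, 0.2, -0.1]
grip_width: 0.201
grasp_force: 0.0
```

>>> jog_arm(moves=[-0.003,0.001,0.019,0,0,0,0.2,-0.0059,0.001,0.0376,0,0,0,0.2,-0.0059,0.001,0.0376,0,0,0,0.2,-0.0059,0.001,0.0376,0,0,0,0,-0.0059,0.001,0.0376,0,0,0,0,-0.0059,0.001,0.0376,0,0,0,0,-0.0059,0.001,0.0376,0,0,0,0])

```text
time: 13.6
tcp_pos: [0.5623, 0.0453, 0.0332]
tool_rot: [[0.925, -0.325, 0.196], [-0.319, -0.946, -0.065], [0.207, -0.003, -0.978]]
force: [-0.8, -0.8, 0.1]
grip_width: 0.04
grasp_force: 58.8
```

>>> jog_arm(moves=[0.003,0,-0.012,0,0,0,0,0.005,0.001,-0.025,0,0,0,0,0.005,0.001,-0.025,0,0,0,0])

```text
time: 13.9
tcp_pos: [0.5634, 0.0445, 0.061]
tool_rot: [[0.924, -0.325, 0.2], [-0.319, -0.946, -0.064], [0.21, -0.004, -0.978]]
force: [0.0, -0.1, 0.0]
grip_width: 0.042
grasp_force: 58.8
```

```bash
cat >> h.py <<'E'
def grid(n,x0,x1,y0,y1,st=3):
    g=np.load('r_%s.npy'%n).astype(int).min(2);k=int(st*2)
    C=range(int((102-y1)*2),int((102-y0)*2),k)
    print("y:  "+' '.join('%3d'%(102-c/2-st/2) for c in C))
    for r in range(int((82-x1)*2),int((82-x0)*2),k): print('%3d '%(82-r/2-st/2)+' '.join('%3d'%g[r:r+k,c:c+k].mean() for c in C))
E
python3 - <<'E'
from h import *
crowns('k2');grid('k2',0,72,10,90)
E
```

```text
t 13.9 tcp [0.5634 0.0445 0.061 ] yaw -0.332 tilt [ 0.2    -0.0644] open 0.04
u(58,47) w(0.5754,0.0702) area 158 size 23x9 ax 112 rgb [182 178 175]
u(59,22) w(0.5758,0.0453) area 68 size 8x8 ax 145 rgb [136 140 148]
u(58,-25) w(0.5751,-0.0013) area 68 size 9x8 ax 154 rgb [136 140 147]
u(57,-73) w(0.5744,-0.0497) area 68 size 9x8 ax 0 rgb [133 137 144]
u(41,32) w(0.5579,0.0550) area 157 size 26x8 ax 159 rgb [ 99 100 104]
u(36,16) w(0.5527,0.0393) area 156 size 26x8 ax 163 rgb [ 98  99 103]
u(15,32) w(0.5320,0.0554) area 282 size 46x12 ax 160 rgb [178 175 173]
u(23,-24) w(0.5402,-0.0007) area 66 size 8x8 ax 50 rgb [135 138 146]
u(22,-73) w(0.5395,-0.0493) area 67 size 9x8 ax 171 rgb [133 137 145]
u(15,98) w(0.5320,0.1215) area 61 size 11x7 ax 126 rgb [107 106 106]
u(-18,-72) w(0.4988,-0.0486) area 67 size 9x8 ax 6 rgb [133 137 145]
y:   88  85  82  79  76  73  70  67  64  61  58  55  52  49  46  43  40  37  34  31  28  25  22  19  16  13  10
 70 134  29  26  26  26  27  27  27  28  41 162 209 137  39  39  37  29  31  39  40  39  30  35  41  41  41  41
 67 133  28  26  67 103  32  26  2
[... 1841 characters left out ...]
 206  44  30  30  30  34  34
 16  55  62  50  36  36  32  30  30  30  30  29  29  30  30  30  29  30  47  81 210 157  34  30  31  30  30  31
 13  57  65  63  36  32  30  30  30  30  30  30  30  30  30  30  29  38  55 128 167  61  31  30  30  30  30  30
 10  58  69  70  33  30  30  30  30  32  35  31  30  30  30  30  30  47  67 200 153  35  30  30  31  30  30  30
  7  57  76  59  30  30  30  30  30  30  32  30  30  30  30  29  41  50 104 213 142  33  30  29  29  30  30  30
  4  54  60  31  30  30  30  30  30  30  30  31  30  30  30  31  51  65 161 212 105  32  30  30  30  30  30  30
  1  42  32  30  30  30  30  30  30  30  30  30  30  29  28  35  64 164 199 201  80  35  30  29  30  30  30  30
```

The crown is held. I'll carry it to the back right pane, release it, and go on towards the next crown.

>>> jog_arm(moves=[0.012,0.034,0.0025,0,0,0,0,0.0248,0.0674,0.005,0,0,0,0,0.0248,0.0674,0.005,0,0,0,0,0.0192,0.0675,0.0309,0,0,0,0,0.0192,0.0675,0.0309,0,0,0,0,0.0192,0.0675,0.0309,0,0,0,0,0.0192,0.0675,0.0309,0,0,0,0.22,0.0192,0.0675,0.0309,0,0,0,0.22,0.0248,0.0674,0.005,0,0,0,0.22,-0.0,0.04,-0.015,0.015,-0.05,-0.15,0.22,-0.0405,0.0034,-0.023,0.03,-0.1,-0.3,0.22,-0.0405,0.0034,-0.023,0.045,-0.15,-0.45,0.22,-0.0405,0.0034,-0.023,0.063,-0.2,-0.63,0.22,-0.0405,0.0034,-0.023,0.063,-0.2,-0.63,0.22,-0.0405,0.0034,-0.023,0.063,-0.2,-0.63,0.22])

```text
time: 15.45
tcp_pos: [0.5192, 0.0559, 0.0728]
tool_rot: [[0.955, 0.297, 0.002], [0.297, -0.955, -0.0], [0.002, 0.001, -1.0]]
force: [-1.1, -0.3, -0.1]
grip_width: 0.223
grasp_force: 0.0
```

Run:
```python
from h import *
crowns('k3');print(np.round(read_state()["tool_rot"],3).tolist());grid('k3',-6,72,-80,90,3)
```

```text
t 15.45 tcp [0.5192 0.0559 0.0728] yaw 0.301 tilt [ 0.0021 -0.0002] open 0.22
u(58,74) w(0.5749,0.0975) area 176 size 22x12 ax 19 rgb [137 135 133]
u(58,47) w(0.5754,0.0705) area 149 size 22x8 ax 112 rgb [154 151 147]
u(58,23) w(0.5754,0.0467) area 67 size 9x9 ax 25 rgb [135 139 147]
u(58,-24) w(0.5747,-0.0000) area 68 size 9x8 ax 70 rgb [135 139 147]
u(57,-72) w(0.5740,-0.0486) area 70 size 9x9 ax 78 rgb [132 137 144]
u(36,-47) w(0.5531,-0.0235) area 173 size 22x10 ax 161 rgb [178 174 171]
u(32,42) w(0.5491,0.0651) area 170 size 23x9 ax 70 rgb [185 182 178]
u(23,53) w(0.5402,0.0764) area 160 size 22x9 ax 40 rgb [189 185 182]
u(23,24) w(0.5405,0.0471) area 70 size 9x9 ax 41 rgb [134 137 145]
u(23,-23) w(0.5398,0.0005) area 69 size 9x8 ax 85 rgb [133 137 145]
u(22,-72) w(0.5390,-0.0480) area 70 size 9x9 ax 48 rgb [132 136 143]
u(-25,46) w(0.4923,0.0696) area 203 size 31x9 ax 7 rgb [101 102 106]
u(-17,24) w(0.4997,0.0477) area 69 size 9x8 ax 74 rgb [134 138 146]
u(-18,-23) w(0.4993,0.0009) area 63 size 9x8 ax 41 rgb [133 137 145]
u(-68,10) w(0.4490,0.0330) area 790 size 42x40 ax 129 rg
[... 5718 characters left out ...]
 205
  1 147 147 147 147 147 147 147 159 213 219 210 209 209 209 209 208 208 208 208 223 205 208 208 207 207 205 195 208 224 226 228 220 206 206 206 206 206 206 205 205 205 205 205 205 205 205 205 205 205 205 205 205 205 205 205 205 205
 -1 119 119 120 121 123 124 126 138 185 190 190 193 194 195 198 198 198 201 201 203 203 203 204 201 133 122 108 187 225 226 229 222 206 206 206 206 206 206 206 205 205 205 205 205 205 205 205 205 205 205 205 205 205 205 205 205 205
 -4  42  25  26  25  26  26  26  28  41  43  43  44  45  46  47  48  47  50  50  52  55  55  57  59  33  88 103 116 147  99 137 176  75  78  79  80  84  85  86  89  93  95  99 102 104 108 111 113 118 119 122 126 127 128 131 131 135
```

>>> jog_arm(moves=[0.002,0.0028,0.022,0,0,0,0.2,0.002,0.0028,0.0438,0,0,0,0.2,0.002,0.0028,0.0438,0,0,0,0.2,0.002,0.0028,0.0438,0,0,0,0,0.002,0.0028,0.0438,0,0,0,0,0.002,0.0028,0.0438,0,0,0,0,0.002,0.0028,0.02,0,0,0,0,-0.03,0.032,0.015,0,0,0,0,-0.0695,0.0675,0.02,0,0,0,0,-0.0695,0.0675,0.02,0,0,0,0,-0.0695,0.0675,0.035,0,0,0,0,-0.0695,0.0675,0.042,0,0,0,0,-0.0695,0.0675,0.042,0,0,0,0,-0.0695,0.0675,0.042,0,0,0,0.2,-0.0695,0.0675,0.042,0,0,0,0.2,-0.0695,0.0675,0.01,0,0,0,0.2,-0.03,0.025,0,0,0,0.1,0.2,0.0129,-0.0269,0,0,0,0.23,0.2,0.0129,-0.0269,0,0,0,0.23,0.2,0.0129,-0.0269,0,0,0,0.23,0.2])

```text
time: 17.5
tcp_pos: [0.5247, 0.0883, 0.0732]
tool_rot: [[0.997, 0.075, 0.004], [0.075, -0.997, 0.001], [0.004, -0.001, -1.0]]
force: [1.1, -0.5, -0.0]
grip_width: 0.202
grasp_force: 0.0
```

Run:
```python
from h import *
crowns('k4');print(np.round(read_state()["tool_rot"],3).tolist());grid('k4',-8,32,20,80,2)
r=np.load('w_k4.npy');s=read_state()
```

```text
t 17.5 tcp [0.5247 0.0883 0.0732] yaw 0.075 tilt [0.0037 0.0008] open 0.2
u(58,74) w(0.5749,0.0976) area 173 size 22x11 ax 18 rgb [138 135 133]
u(58,47) w(0.5754,0.0703) area 156 size 22x9 ax 111 rgb [167 163 160]
u(59,23) w(0.5756,0.0470) area 69 size 9x9 ax 35 rgb [135 139 147]
u(58,-23) w(0.5749,0.0004) area 69 size 9x9 ax 106 rgb [135 139 147]
u(57,-72) w(0.5742,-0.0481) area 68 size 9x8 ax 63 rgb [134 138 146]
u(36,-47) w(0.5530,-0.0234) area 183 size 22x10 ax 161 rgb [174 171 167]
u(32,42) w(0.5491,0.0650) area 172 size 23x9 ax 70 rgb [184 181 177]
u(23,52) w(0.5399,0.0760) area 158 size 22x9 ax 39 rgb [189 186 182]
u(24,24) w(0.5407,0.0475) area 69 size 9x9 ax 28 rgb [135 138 146]
u(23,-23) w(0.5400,0.0009) area 70 size 9x9 ax 78 rgb [133 137 144]
u(22,-71) w(0.5392,-0.0476) area 69 size 9x8 ax 76 rgb [133 137 145]
u(-17,24) w(0.5001,0.0479) area 64 size 9x8 ax 24 rgb [134 138 146]
u(-18,-22) w(0.4993,0.0015) area 71 size 9x9 ax 54 rgb [132 136 143]
u(-18,-70) w(0.4986,-0.0470) area 70 size 9x9 ax 53 rgb [132 136 144]
u(-35,-49) w(0.4815,-0.0254) area 145 size 22x9 ax 24 rgb [
[... 2126 characters left out ...]
 213 208 209 209 210 209 210 209 209 209 209 209 209 209 209 208 209 209 208 209
  1 147 146 146 146 146 146 175 210 215 215 210 209 209 197 174 174 167 162 203 209 208 208 208 208 208 208 207 207 207 207
 -1 137 122 130 143 143 144 178 208 208 209 209 209 210 152  47 101 103 104 176 210 211 210 209 210 210 210 209 209 209 209
 -3 103  48  37  46  51  50  64  83  88  88  87  92  97  73  30  93 103 103 113 111 112 112 117 120 119 122 126 129 126 131
 -5 100  40  26  24  25  24  30  39  39  38  38  38  39  35  28  76 103 103 101  47  34  34  37  37  36  36  37  37  37  37
 -7  98  35  25  25  24  25  30  38  38  38  38  38  38  36  27  53 103 103 103  69  31  31  32  35  36  37  37  37  37  37
```

>>> jog_arm(moves=[-0.005,0.0005,0.022,0,0,0,0.2,-0.005,0.0005,0.0442,0,0,0,0.2,-0.005,0.0005,0.0442,0,0,0,0.2,-0.005,0.0005,0.0442,0,0,0,0,-0.005,0.0005,0.0442,0,0,0,0,-0.005,0.0005,0.0442,0,0,0,0,-0.005,0.0005,0.02,0,0,0,0,-0.03,0.002,0.015,0,0,0,0,-0.0564,0.0047,0.02,0,0,0,0,-0.0564,0.0047,0.02,0,0,0,0,-0.0564,0.0047,0.035,0,0,0,0,-0.0564,0.0047,0.0425,0,0,0,0,-0.0564,0.0047,0.0425,0,0,0,0,-0.0564,0.0047,0.0425,0,0,0,0.2,-0.0564,0.0047,0.0425,0,0,0,0.2,-0.0564,0.0047,0.01,0,0,0,0.2,-0.03,0.015,0,0,0,-0.15,0.2,0.018,0.0349,0,0,0,-0.3,0.2,0.018,0.0349,0,0,0,-0.45,0.2,0.018,0.0349,0,0,0,-0.6,0.2])

```text
time: 19.55
tcp_pos: [0.5451, 0.051, 0.0726]
tool_rot: [[0.78, 0.626, 0.002], [0.626, -0.78, -0.0], [0.002, 0.002, -1.0]]
force: [0.0, 0.7, 0.1]
grip_width: 0.2
grasp_force: 0.0
```

>>> jog_arm(moves=[0,0,0,0,0,-0.15,0.2,0,0,0,0,0,-0.3,0.2,0,0,0,0,0,-0.45,0.2,0,0,0,0,0,-0.55,0.2,0,0,0,0,0,-0.55,0.2])

```text
time: 20.05
tcp_pos: [0.5432, 0.0515, 0.0723]
tool_rot: [[0.343, 0.939, 0.001], [0.939, -0.343, -0.0], [0.0, 0.001, -1.0]]
force: [0.2, 0.9, 0.4]
grip_width: 0.201
grasp_force: 0.0
```

Run:
```python
from h import *
crowns('k5');print(np.round(read_state()["tool_rot"],3).tolist());grid('k5',5,48,20,70,2)
```

```text
t 20.05 tcp [0.5432 0.0515 0.0723] yaw 1.221 tilt [ 0.001  -0.0003] open 0.2
u(79,-76) w(0.5959,-0.0529) area 109 size 22x8 ax 101 rgb [185 183 184]
u(58,75) w(0.5747,0.0980) area 167 size 22x11 ax 19 rgb [142 139 136]
u(58,47) w(0.5753,0.0705) area 156 size 23x9 ax 111 rgb [187 183 179]
u(58,24) w(0.5750,0.0477) area 68 size 9x9 ax 32 rgb [136 140 148]
u(57,-22) w(0.5743,0.0011) area 70 size 9x9 ax 109 rgb [134 139 146]
u(37,2) w(0.5537,0.0252) area 203 size 31x9 ax 79 rgb [103 104 108]
u(32,42) w(0.5491,0.0653) area 170 size 23x9 ax 70 rgb [191 188 184]
u(23,57) w(0.5395,0.0808) area 171 size 23x9 ax 32 rgb [190 187 183]
u(23,25) w(0.5400,0.0482) area 69 size 9x8 ax 17 rgb [136 140 148]
u(-18,25) w(0.4993,0.0489) area 70 size 9x9 ax 84 rgb [135 139 147]
u(-38,55) w(0.4788,0.0782) area 164 size 23x9 ax 9 rgb [164 160 157]
[[0.345, 0.939, 0.001], [0.939, -0.345, -0.0], [0.0, 0.001, -1.0]]
y:   69  67  65  63  61  59  57  55  53  51  49  47  45  43  41  39  37  35  33  31  29  27  25  23  21
 47  31  28  38  39  39  39  38  39  38  36  37  38  37  38  38  38  38  38  37  37  37  37  3
[... 1493 characters left out ...]
 223 236 223 203 100  38  38  39  38  38  37  37  37  38  37  37  39  38  37
 15  28  37  39  38  38  45 178 235 233 181  52  37  38  37  38  37  37  38  38  37  37  36  37  36  37
 13  29  36  38  39  38  37  58 143 118  56  38  37  37  38  37  37  38  37  38  37  36  37  36  37  37
 11  28  36  38  38  37  36  37  37  37  37  37  37  37  37  38  37  38  38  36  37  37  37  38  29  31
  9  99 127 135 135 129 127 125 122 118 118 115 110 111 107 104 101  98  97  93  90  90  84  94  60  32
  7 152 201 212 212 212 211 211 211 210 210 210 210 210 210 209 209 209 208 208 208 207 161 105 104  88
  5 152 201 211 211 211 211 211 211 211 211 211 210 210 210 210 210 210 210 210 209 206 132 104 105 105
```

>>> jog_arm(moves=[0.0051,0.0007,0.022,0,0,0,0.2,0.0051,0.0007,0.0433,0,0,0,0.2,0.0051,0.0007,0.0433,0,0,0,0.2,0.0051,0.0007,0.0433,0,0,0,0,0.0051,0.0007,0.0433,0,0,0,0,0.0051,0.0007,0.0433,0,0,0,0,0.0051,0.0007,0.015,0,0,0,0,-0.04,0.012,0.01,0,0,0,0,-0.08,0.022,0.01,0,0,0,0,-0.1088,0.0297,0.015,0,0,0,0,-0.1088,0.0297,0.03,0,0,0,0,-0.1088,0.0297,0.0415,0,0,0,0,-0.1088,0.0297,0.0415,0,0,0,0,-0.1088,0.0297,0.0415,0,0,0,0.2,-0.1088,0.0297,0.0415,0,0,0,0.2,-0.1088,0.0297,0.005,0,0,0,0.2,-0.07,0.015,0,0,0,0.15,0.2,-0.02,0,0,0,0,0.3,0.2,0.0261,-0.013,0,0,0,0.45,0.2,0.0261,-0.013,0,0,0,0.6,0.2])

```text
time: 22.1
tcp_pos: [0.5404, 0.0845, 0.0731]
tool_rot: [[0.795, 0.606, 0.003], [0.606, -0.795, 0.001], [0.003, 0.001, -1.0]]
force: [0.2, -0.9, -0.4]
grip_width: 0.198
grasp_force: 0.0
```

>>> jog_arm(moves=[0,0,0,0,0,0.05,0.2,0,0,0,0,0,0.05,0.2])

```text
time: 22.3
tcp_pos: [0.5399, 0.0816, 0.0725]
tool_rot: [[0.822, 0.57, 0.002], [0.57, -0.822, -0.0], [0.001, 0.001, -1.0]]
force: [-0.6, 0.6, -0.4]
grip_width: 0.201
grasp_force: 0.0
```

Run:
```python
from h import *
crowns('k6');print(np.round(read_state()["tool_rot"],3).tolist())
```

```text
t 22.3 tcp [0.5399 0.0816 0.0725] yaw 0.606 tilt [ 0.0015 -0.0004] open 0.2
u(58,75) w(0.5750,0.0980) area 169 size 22x11 ax 19 rgb [141 138 136]
u(59,47) w(0.5755,0.0704) area 160 size 22x9 ax 111 rgb [180 176 173]
u(59,24) w(0.5759,0.0479) area 68 size 9x9 ax 174 rgb [136 140 148]
u(58,-22) w(0.5752,0.0012) area 69 size 9x8 ax 87 rgb [134 139 146]
u(57,-71) w(0.5745,-0.0472) area 69 size 9x9 ax 14 rgb [135 139 147]
u(40,-48) w(0.5574,-0.0245) area 118 size 12x12 ax 142 rgb [164 161 157]
u(23,57) w(0.5396,0.0807) area 172 size 23x9 ax 32 rgb [187 183 179]
u(16,30) w(0.5329,0.0534) area 208 size 31x10 ax 42 rgb [109 110 114]
u(5,-63) w(0.5219,-0.0398) area 162 size 26x8 ax 82 rgb [182 181 182]
u(-17,25) w(0.5001,0.0490) area 70 size 9x9 ax 73 rgb [134 138 146]
u(-34,4) w(0.4828,0.0273) area 223 size 30x12 ax 176 rgb [137 136 136]
[[0.822, 0.57, 0.001], [0.57, -0.822, -0.0], [0.001, 0.001, -1.0]]
```

Run:
```python
from h import *
grid('k6',-2,55,-95,-25,2.5)
```

```text
y:  -26 -28 -31 -33 -36 -38 -41 -43 -46 -48 -51 -53 -56 -58 -61 -63 -66 -68 -71 -73 -76 -78 -81 -83 -86 -88 -91 -93
 53  47  36  36  36  36  35  35  30  26  34  36  36  35  36  36  36  42 107 130  92  38  35  36  35  36 161 207 164
 51  36  36  36  36  36  35  32  25  25  35  36  36  36  35  36  35  35  36  38  35  36  35  36  35  37 164 207 163
 48  36  36  36  36  36  36  26  25  25  35  36  36  36  35  36  36  36  35  36  35  35  36  35  35  38 165 207 162
 46  36  36  36  36  36  35  26  25  59  95  72  39  36  35  36  36  36  35  36  35  35  36  36  35  38 167 207 160
 43  35  35  36  35  36  36  26  53 129 147 166  94  36  35  36  37  36  35  35  36  35  36  36  36  38 170 207 158
 41  36  35  36  35  36  32  27 101 148 174 201 109  36  35  35  36  36  36  36  36  35  35  36  36  40 174 207 158
 38  36  36  36  36  35  28  33 130 179 200 211  86  36  36  35  36  36  36  36  36  36  35  35  35  37 134 154 111
 36  35  36  36  36  36  29  41 133 181 205 180  45  35  34  34  33  33  33  33  33  33  32  32  33  32  32  32  32
 33  35  34  34  34  33  31  34  47  49  48  37  32  32 
[... 983 characters left out ...]
  34
 11  34  35  35  35  36  36  35  37  36  35  36  36  36  35  35  35  35  35  35  35  36  35  35  35  35  34  35  35
  8  34  37  38  39  37  38  38  47  48  41  73  86  82  84  84  85  84  65  37  35  37  48  41  35  34  35  35  44
  6  38  38  38  38  38  38  38  48  52  46  96 201 204 203 203 203 203 199 136  50  53  57  56  48  36  37  49  57
  3  38  39  38  38  39  38  38  49  54  51  45 144 208 208 208 208 208 208 209 170  66  57  57  57  54  55  57  57
  1  38  39  38  38  38  38  38  50  56  53  49  45  76  86  98 110 123 129 139 147 100  57  57  57  57  57  57  57
 -1  35  39  38  38  39  38  38  54  58  56  50  38  35  32  32  31  32  32  31  32  33  51  57  57  57  57  57  57
```

>>> jog_arm(moves=[0,0.0005,0.022,0,0,0,0.2,0,0.0005,0.0435,0,0,0,0.2,0,0.0005,0.0435,0,0,0,0.2,0,0.0005,0.0435,0,0,0,0,0,0.0005,0.0435,0,0,0,0,0,0.0005,0.0435,0,0,0,0,0,0.0005,0.015,0,0,0,0,-0.035,-0.002,0.01,0,0,0,0,-0.0677,-0.0043,0.015,0,0,0,0,-0.0677,-0.0043,0.025,0,0,0,0,-0.0677,-0.0043,0.0418,0,0,0,0,-0.0677,-0.0043,0.0418,0,0,0,0,-0.0677,-0.0043,0.0418,0,0,0,0,-0.0677,-0.0043,0.0418,0,0,0,0.2,-0.0677,-0.0043,0.0418,0,0,0,0.2,-0.0677,-0.0043,0.0,0,0,0,0.2,-0.067,0.005,-0.05,0,0,-0.15,0.2,-0.066,0.01,-0.1,0,0,-0.3,0.2,-0.066,0.02,-0.15,0,0,-0.45,0.2,-0.066,0.0249,-0.2,0,0,-0.6,0.2])

```text
time: 24.35
tcp_pos: [0.4991, 0.0225, 0.2721]
tool_rot: [[0.353, 0.936, 0.001], [0.936, -0.353, -0.0], [-0.0, 0.001, -1.0]]
force: [0.8, -0.6, -0.1]
grip_width: 0.201
grasp_force: 0.0
```

Run:
```python
from h import *
crowns('k7');print(np.round(read_state()["tool_rot"],3).tolist())
```

```text
t 24.35 tcp [0.4991 0.0225 0.2721] yaw 1.21 tilt [ 0.0012 -0.0005] open 0.2
u(58,75) w(0.5750,0.0983) area 184 size 23x11 ax 20 rgb [134 132 130]
u(59,47) w(0.5755,0.0704) area 174 size 23x9 ax 112 rgb [183 179 176]
u(58,23) w(0.5750,0.0465) area 78 size 10x9 ax 74 rgb [128 132 140]
u(58,-25) w(0.5745,-0.0011) area 80 size 10x9 ax 78 rgb [126 130 138]
u(57,-74) w(0.5740,-0.0506) area 83 size 10x10 ax 116 rgb [124 128 136]
u(36,-47) w(0.5532,-0.0239) area 192 size 24x10 ax 161 rgb [174 170 167]
u(23,73) w(0.5398,0.0964) area 60 size 8x8 ax 13 rgb [ 97  99 106]
u(22,23) w(0.5392,0.0468) area 82 size 10x10 ax 105 rgb [127 131 138]
u(22,-24) w(0.5389,-0.0008) area 80 size 10x10 ax 94 rgb [126 130 137]
u(19,-74) w(0.5356,-0.0510) area 226 size 24x11 ax 69 rgb [175 172 169]
u(-19,23) w(0.4980,0.0470) area 73 size 9x9 ax 45 rgb [116 119 127]
u(-20,-24) w(0.4973,-0.0003) area 82 size 10x10 ax 74 rgb [125 129 136]
u(-20,-73) w(0.4968,-0.0498) area 84 size 10x10 ax 96 rgb [122 126 134]
u(-34,23) w(0.4827,0.0463) area 184 size 23x10 ax 35 rgb [161 158 154]
u(-38,54) w(0.4786,0.0779) area 186 size 23x10 ax 10 rgb [153 149 146]
u(-37,-50) w(0.4798,-0.0267) area 177 size 23x10 ax 19 rgb [157 154 150]
[[0.347, 0.938, 0.017], [0.938, -0.347, -0.001], [0.005, 0.016, -1.0]]
```

The crowns now lie three, two, two and one to a pane (back left 3, back right 2, front left 2, front right 1), all flat and apart. Next is the lid, so I'm going behind it with the fingers shut.

>>> jog_arm(moves=[0,0,-0.04,0,0,-0.15,0,0,0,-0.075,0,0,-0.3,0,0.016,0.042,-0.078,0,0,-0.36,0,0.032,0.085,-0.078,0,0,-0.36,0,0.048,0.128,-0.078,0,0,-0.36,0,0.064,0.17,-0.078,0,0,-0.36,0,0.0765,0.2024,-0.078,0,0,-0.36,0,0.0765,0.2024,-0.078,0,0,-0.36,0,0.0765,0.2024,-0.035,0,0,-0.36,0,0.0765,0.2024,0.01,0,0,-0.36,0,0.0765,0.2024,0.037,0,0,-0.36,0,0.0765,0.2024,0.037,0,0,-0.36,0])

```text
time: 25.6
tcp_pos: [0.711, 0.0217, 0.2261]
tool_rot: [[0.007, 1.0, -0.011], [1.0, -0.007, -0.0], [-0.0, -0.011, -1.0]]
force: [0.1, -0.5, -1.0]
grip_width: -0.0
grasp_force: 0.0
```

>>> jog_arm(moves=[0,-0.026,-0.009,0,0,0,0,0,-0.051,-0.017,0,0,0,0,0,-0.071,-0.021,0,0,0,0,0,-0.094,-0.024,0,0,0,0,0,-0.117,-0.022,0,0,0,0,0,-0.141,-0.017,0,0,0,0])

```text
time: 26.2
tcp_pos: [0.5762, 0.0228, 0.2546]
tool_rot: [[0.007, 1.0, 0.01], [1.0, -0.007, 0.0], [0.0, 0.01, -1.0]]
force: [2.4, 0.8, 2.7]
grip_width: -0.002
grasp_force: 1.3
```

>>> jog_arm(moves=[0,-0.025,0.009,0,0,0,0,0,-0.05,0.023,0,0,0,0,0,-0.072,0.04,0,0,0,0,0,-0.09,0.059,0,0,0,0,0,-0.106,0.082,0,0,0,0,0,-0.116,0.101,0,0,0,0,0,-0.123,0.117,0,0,0,0,0,-0.123,0.117,0,0,0,0])

```text
time: 27.0
tcp_pos: [0.4498, 0.0234, 0.1326]
tool_rot: [[0.007, 1.0, -0.001], [1.0, -0.007, -0.0], [-0.0, -0.001, -1.0]]
force: [0.5, 0.4, 0.0]
grip_width: 0.006
grasp_force: 0.0
```

>>> jog_arm(moves=[0,-0.004,0.012,0,0,0,0,0,-0.007,0.022,0,0,0,0,0,-0.009,0.03,0,0,0,0,0,-0.009,0.035,0,0,0,0])

```text
time: 27.4
tcp_pos: [0.4425, 0.0234, 0.0981]
tool_rot: [[0.007, 1.0, -0.0], [1.0, -0.007, -0.0], [-0.0, -0.0, -1.0]]
force: [-5.9, -0.5, 9.5]
grip_width: 0.001
grasp_force: 4.3
```

>>> jog_arm(moves=[0,-0.009,0.005,0,0,0,0,0,-0.009,0.008,0,0,0,0,0,-0.009,0.008,0,0,0,0])

```text
time: 27.7
tcp_pos: [0.4331, 0.0235, 0.0908]
tool_rot: [[0.007, 1.0, -0.002], [1.0, -0.007, -0.0], [-0.0, -0.002, -1.0]]
force: [-6.4, 0.6, 15.1]
grip_width: -0.002
grasp_force: 7.8
```

>>> jog_arm(moves=[0,0,0.003,0,0,0,0,0,0,0.005,0,0,0,0,0,0,0.005,0,0,0,0])

```text
time: 28.0
tcp_pos: [0.4334, 0.0235, 0.0904]
tool_rot: [[0.007, 1.0, -0.003], [1.0, -0.007, -0.0], [-0.0, -0.003, -1.0]]
force: [-22.2, -0.1, 51.6]
grip_width: -0.005
grasp_force: 25.9
```

Z stayed at 0.0904 while the force rose to 52 N, so the lid is on a hard stop and shut. I'll retreat and check with the last picture.

>>> jog_arm(moves=[0,0,-0.02,0,0,0,0,0,0,-0.07,0,0,0,0,0,-0.02,-0.12,0,0,0,0,-0.05,-0.04,-0.15,0,0,0,0,-0.1,-0.04,-0.15,0,0,0,0,-0.15,-0.04,-0.15,0,0,0,0,-0.2,-0.04,-0.15,0,0,0,0,-0.2,-0.04,-0.15,0,0,0,0])

```text
time: 28.8
tcp_pos: [0.3914, -0.1804, 0.2344]
tool_rot: [[0.012, 1.0, -0.0], [1.0, -0.012, -0.002], [-0.002, -0.0, -1.0]]
force: [-0.4, 1.2, 0.8]
grip_width: 0.004
grasp_force: 0.0
```

Run:
```python
from h import *
t=snapshot('top');b=snapshot('side')
save('fin',np.hstack([cv2.resize(t[100:300,150:420],(400,300),interpolation=cv2.INTER_CUBIC),cv2.resize(b[150:340,100:400],(400,300),interpolation=cv2.INTER_CUBIC)]))
H=np.array([.609,.0235,.066])
for y in(.118,-.118): print(proj("side",H+[-.19,y,.025]),proj("side",H+[-.214,.048,.02]))
s=read_state();print(s["time"],np.round(s["force"],1))
```

```text
[317.47409653 227.90486988] [329.37164955 216.28443339]
[320.42847222 187.01813419] [329.37164955 216.28443339]
28.9 [ 0.7  0.  -0.6]
```

View pics/fin.png

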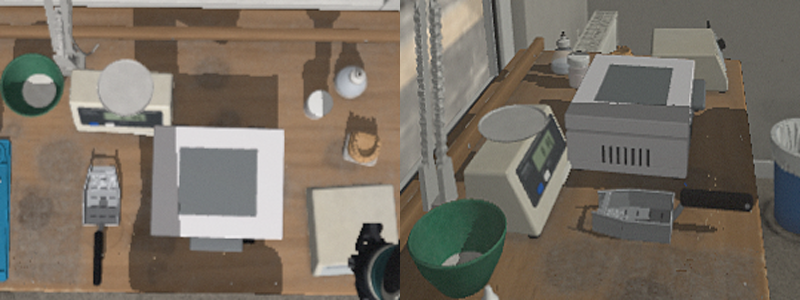

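The picture shows the lid flat on the case, with its front left corner at about (690,123), where a fully shut lid should be. The scoop is empty and right way up, and the bystanders are untouched.

```bash
python3 -c "
from rig import *
print(hand_in())"
```

```text
the job is handed in; nothing more can be done
None
```

I handed the job in at about 29 s: lid shut, crowns 3, 2, 2 and 1 per pane with none stacked, and the empty scoop laid right way up nearer the unit, but all eight slid out onto one pane at once, so I moved five by gripper instead of shaking them out evenly.

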